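Change the sample cell in the sprung V-block and hold it for the reading

TASK

Lift the short sample cell out of the V-block on the measuring stand and lay it, centred, in the free nest of the white cell rack. Then take the long cell from the rack, seat it centred in the V-block, and press it firmly onto both faces of the V (you may let it settle and push on its top with the fingertips), down against the block's springs to about the middle of their travel, neither loose nor on the stop. Finish while holding it pressed down there; leave the other short cell in the rack and everything else on the bench where it is.

Things in the scene. Friction and masses are not known exactly. Their poses are not given: they have to be found in the camera images.
- long_cell: The long sample cell: plain aluminium cylinder with thin black end caps, diameter 30 mm, length 150 mm, 0.18 to 0.28 kg. Origin at the middle of its axis, its x axis runs along the cylinder (it may be rolled about x). Starts lying in one of the three nests of the rack; told from the spare cell by its length.
- short_cell: The short sample cell that starts lying in the V-block of the stand: same look, diameter 30 mm, length 104 mm, about 0.16 kg. Origin at the middle of its axis, x along the cylinder.
- spare_cell: A second short cell, identical to short_cell (diameter 30 mm, length 104 mm), lying in another nest of the rack; it stays there. Origin at the middle of its axis, x along the cylinder.
- rack: White plastic cell rack, fixed to the bench: base plate 140 mm (x) by 250 mm (y), 10 mm thick, with three nests side by side along y, 84 mm apart, the cells lying along the rack's x. Each nest is two 90 degree V saddles, each 14 mm wide along x and centred 36 mm either side of the nest's middle, 60 mm across, tops 58 mm above the bench; between the two saddles (58 mm) there is free room for fingers down to the base plate. Origin at the centre of its underside, on the bench.
- nest0 (a point): Where the centre of a cell lies when at rest in the nest at the rack's -y end: 60 mm above the bench. Axes as the rack's, x along the cell.
- nest1 (a point): The same for the middle nest.
- nest2 (a point): The same for the nest at the rack's +y end. Of the three nests one is free, one has the long cell, one the spare cell.
- stand: Measuring stand, fixed to the bench: grey base 210 mm (x) by 110 mm (y), 34 mm high, that carries the sprung V-block. Origin at the centre of its underside, x along the V.
- cradle (a joint): How far the V-block is pressed down on its springs, in m: 0 up (also with a cell just lying in it), 0.014 on its stop. It moves straight down only. It takes 5 N downward (the cell's weight included) to start moving it and 0.6 N more for every further mm (about 9 N at 7 mm).
- seat (a point): Where the centre of a cell lies when it is seated centred in the V-block; moves down with the block, 100 mm above the bench when up. x along the V, z up. The V-block is an aluminium plate 150 by 66 mm (top 60 mm above the bench) with two dark steel 90 degree V supports, each 20 mm long along x, centred 38 mm either side of the middle, 60 mm across, tops 99 mm above the bench when up; between them (56 mm) there is free room for fingers down to the plate.
- flank_left: The V's sloping faces on the stand's +y side (both supports), part of the V-block; 45 degrees. Origin at the centre of the underside of the V-block's plate, 50 mm above the bench when up.
- flank_right: The V's sloping faces on the stand's -y side, likewise (same origin). A cell let go in the V settles onto both faces by itself, and a push straight down on the middle of its top keeps it on both; a cell clamped in a tight grip a millimetre off the V's middle bears on one face only.
- amber_bottle: Bystander: amber reagent bottle, 60 mm diameter, 125 mm high, standing; origin at the centre of its underside.
- wash_bottle: Bystander: white wash bottle with blue cap and bent spout, 60 mm diameter, 165 mm high; origin at the centre of its underside.
- beaker: Bystander: glass beaker, 68 mm diameter, 85 mm high; origin at the centre of its underside.
- vial: Bystander: small glass vial, 24 mm diameter, 45 mm high, on the near side between rack and stand; origin at the centre of its underside.
- screwdriver: Bystander: screwdriver lying on the near right of the bench.
- brush: Bystander: flat bench brush with wooden handle, lying on the near side of the rack.
Things that resemble listed ones, but are neither listed nor needed, are in the scene too. Leave any blue or turquoise look-alike of the long_cell alone.

How it is judged:
By the outcome, as a careful person would: the job done as asked, in the order asked, and still so for the second after the job is handed in, while the arm keeps its last pose, push and grip.
It also fails if it takes over 58 s, if anything falls off the work surface, if the arm or the gripper's body presses on something with over 40 N, if the wrist force passes 120 N, or if a joint passes its speed limit or range.

ROBOT

A 7-joint arm with a two-finger parallel gripper is mounted at the origin on the work surface. World frame = base frame: x ahead of the robot, y to its left, z up, the work surface at z = 0. Lengths are in m, angles in rad, forces in N, time in s.
With the tool pointing down it reaches from about 0.35 to 0.9 m from the base axis. Payload 19.9 kg.
Tool frame: the origin (TCP) lies at the very end of the fingers, on their centre line; the grasp point (between the pads) lies 19 mm behind it; z points along the fingers, y is the line along which they close (so a half turn about z gives the same grasp; the last joint's range is limited). The gripper opens to 85 mm and grips with 20 to 120 N. Pads are 22 mm wide; open, the fingers measure 114 mm over their backs; the gripper's body (76 mm by 85 mm) begins 54 mm behind the grasp point. The pads swing forward as they close: fully open they stand 13 mm farther back than shut.
Start: joints at [-1.389, 0.417, -0.01, 1.614, 0.005, 1.111, -0.053], TCP at [0.138, 0.61, 0.231] pointing down, gripper open.
Joint ranges: [-2.81, 2.81], [-0.39, 2.02], [-1.27, 1.25], [0.06, 2.57], [-1.19, 4.33], [0.19, 2], [-2.82, 2.82]. Speed limits (rad/s): [1.89, 1.89, 2.39, 2.39, 3.01, 3.01, 3.01].

INTERFACE

Orientations are given as a rotation vector (axis times angle).
In Python, from cell import robot gives the robot as it stands. The module is installed in compiled form; this text tells all that it offers.
- The arm moves only by the shell command python3 -m crank 'ROWS' [FORCE]. ROWS is JSON, a list of rows, each a list of 3 entries, a list of its own where there are three numbers: the turn, a rotation vector about the tool's x, y, z in rad, then the shift along the tool's x, y, z in units of 40 mm (1.0 is 40 mm), then the gripper command: -1 is shut, 1 is fully open, values between are in proportion. A call has 1 to 10 rows; each row is the pose to reach, as a shift and turn from the pose commanded when the call began, along the tool's axes at that moment; what a row does not reach only later rows make up. A row lasts 1/12 s, in which the tool goes at most 41.7 mm and 7.16 degrees, less where a joint would pass 70% of its speed; a pose out of reach is approached as far as the arm can. A call with a gripper value outside its range is refused whole. The fingers move at their own pace and stop on an object; FORCE is the grip in N (left out, the last holds). Time passes only in rows, so rows that repeat a pose let the fingers close. It gives the time, the measured TCP pose, the force, the opening and the grip force at its end, in the units of the state.
- robot.sense(): the state, without advancing time (a new reading comes with each control period).
- robot.capture(name): name is "scene" or "top" or "wrist"; returns a dict with "frame" (420x560x3 uint8, blue, green, red), "depth" (420x560 float32, m along the optical axis (not along the pixel's ray), 0 where there is no reading), "mtx" (3x3 intrinsics, pixels), "k1" (the pictures are not rectified: a ray, as slopes to the right and down, at radius r is drawn at 1 + k1 r^2 times it, then the intrinsics apply), "view" (4x4, takes a point from world to camera coordinates). Camera axes: x right, y up, looking along -z (the intrinsics and any distortion apply to the point x, -y, -z); pixel columns grow to the right and rows downward; lengths in m; the calibration is good to about 2 mm. A picture is of the moment at which its call begins.
- robot.job_done(): hands the job in; it is judged then, once.
The state is a dict: "time_s": time; "joint_pos": joint angles; "qvel": joint speeds; "effort": joint torques, N m; "eef_pos": TCP position; "tcp_rot": TCP orientation; "force": force on the tool from outside, world axes, zero at the start; "torque": the same for the moment, N m; "opening": finger opening in m; "gripper_force": force on a finger pad.
Only numpy, scipy, OpenCV 4.12 (cv2) and the standard library are available. Lean on these libraries where they do the work, as an engineer would, in place of code of your own. Each camera call takes 0.05 s, during which the arm holds its last target. There are 200 camera calls.

## Working session

There is one attempt and no reset: what is moved stays moved. The work goes in short steps, Python scripts to look and compute and a shell command to move; the robot and the scene stay as the last step left them, time stands still between calls to the robot, and variables do not carry over. Pictures are saved under pics/ and viewed, at most 10 in all, crops included, and the job is handed in when it is done.

```bash
mkdir -p pics
cat > h.py <<'E'
import numpy as np, cv2, sys
from cell import robot
from scipy.spatial.transform import Rotation as R
def cap(n,f=None):
    c=robot.capture(n)
    if f: cv2.imwrite('pics/'+f,c['frame'])
    return c
def world(c,depth=None):
    "HxWx3 world points for all pixels"
    h,w=c['depth'].shape; K=np.array(c['mtx'],float)
    u,v=np.meshgrid(np.arange(w),np.arange(h))
    p=np.stack([u,v],-1).reshape(-1,1,2).astype(float)
    s=cv2.undistortPoints(p,K,np.array([c['k1'],0,0,0.])).reshape(h,w,2)
    d=c['depth']
    P=np.stack([s[...,0]*d,-s[...,1]*d,-d,np.ones_like(d)],-1)
    return (P@np.linalg.inv(np.array(c['view'])).T)[...,:3]
E
python3 - <<'E'
from h import *
for n in ('scene','top'):
    c=cap(n,n+'0.png'); W=world(c); np.save(n+'0.npy',W); print(n,c['k1'],np.linalg.inv(c['view'])[:3,3])
s=robot.sense(); print({k:np.round(v,3) for k,v in s.items()}); print(R.from_rotvec(s['tcp_rot']).as_matrix().round(3))
E
```

```text
scene -0.0839010160383619 [1.25656778 0.5340087  0.74740597]
top 0.008310889758583542 [0.33248189 0.00352966 1.30478769]
{'time_s': np.float64(0.1), 'joint_pos': array([-1.39 ,  0.418, -0.01 ,  1.614,  0.005,  1.111, -0.053]), 'qvel': array([ 0.   , -0.   , -0.002, -0.002,  0.002,  0.   ,  0.001]), 'effort': array([ 1.0000e-03, -8.6580e+01,  6.8000e-01, -4.3563e+01,  1.9000e-02,
        5.0000e-03,  0.0000e+00]), 'eef_pos': array([0.138, 0.609, 0.231]), 'tcp_rot': array([-3.490e-01, -3.122e+00,  2.000e-03]), 'force': array([ 0.355, -1.198, -0.14 ]), 'torque': array([-0.059,  0.007, -0.045]), 'gripper_force': np.float64(0.0), 'opening': np.float64(0.085)}
[[-0.975  0.221 -0.   ]
 [ 0.221  0.975 -0.001]
 [-0.    -0.001 -1.   ]]
```

View pics/top0.png

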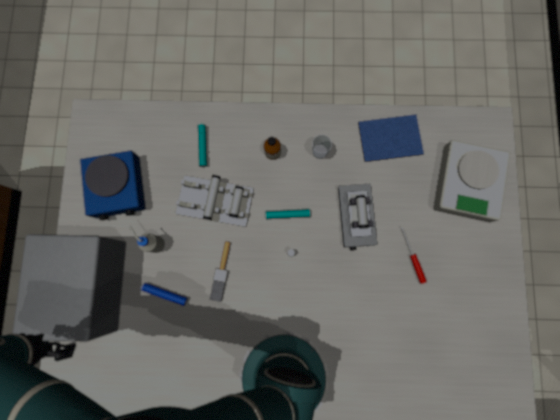

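View pics/scene0.png

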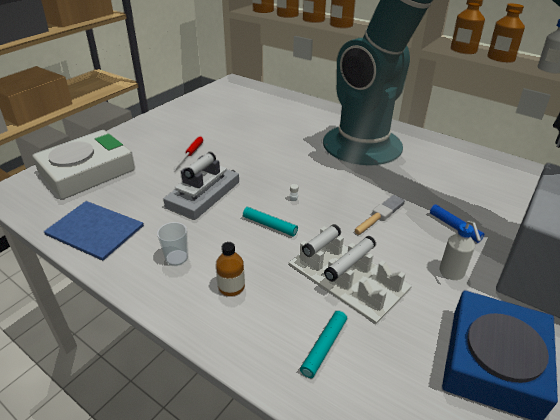

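Top picture: the candidates for the long cell are the white cylinders at (212,199) in the middle nest and (240,203) in the -y nest, the cell in the V-block at (362,213), the turquoise look-alikes at (202,145) and (288,213), and the blue one at (165,293). By length, (212,199) is the long cell and (240,203) the spare. The free nest is at about (190,195), and the short cell is at (362,213). I'll check this in a crop and measure.

Run:
```python
from h import *
im=cv2.imread('pics/top0.png')
a=cv2.resize(im[165:235,170:260],None,fx=5,fy=5,interpolation=cv2.INTER_CUBIC)
b=cv2.resize(im[165:235,330:385],None,fx=5,fy=5,interpolation=cv2.INTER_CUBIC)
cv2.imwrite('pics/crop1.png',np.clip(np.hstack([a,b])*1.4,0,255).astype(np.uint8))
W=np.load('top0.npy')
def fit(name,box,zlo,zhi):
    u0,u1,v0,v1=box; P=W[v0:v1,u0:u1].reshape(-1,3); P=P[(P[:,2]>zlo)&(P[:,2]<zhi)]
    r=cv2.minAreaRect((P[:,:2]*1000).astype(np.float32)); print(name,len(P),np.round(r[0],1),np.round(r[1],1),round(r[2],2),'zmax',P[:,2].max().round(4))
print(W[199,212],W[203,240],W[213,362],W[195,190])
fit('long',(203,225,170,225),.063,.085)
fit('spare',(228,256,178,228),.063,.085)
fit('short',(340,380,185,245),.104,.13)
fit('rackbase',(170,262,165,235),.005,.09)
fit('stand',(330,390,175,255),.02,.13)
```

```text
[0.56953979 0.2494713  0.07967203] [0.56057669 0.15816326 0.06725055] [ 0.528383   -0.23500637  0.11603395] [0.59495696 0.34046982 0.01244081]
long 388 [578.8 251. ] [ 47.  150.9] 85.71 zmax 0.0819
spare 279 [567.2 172.4] [ 40.7 107.6] 87.78 zmax 0.0804
short 292 [ 535.4 -228.8] [105.7  55. ] 15.7 zmax 0.1207
rackbase 3100 [583.  253.9] [246.1 321.6] 1.96 zmax 0.0819
stand 2050 [ 532.  -236.2] [220.9 110.8] 4.81 zmax 0.1207
```

View pics/crop1.png

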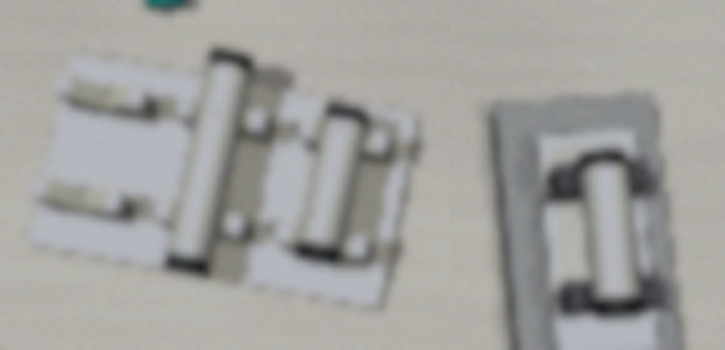

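The crop shows the long cell from (230,55) to (187,265), the spare at (330,180), the free nest at left (about (100,150)), and the short cell in the V-block at (608,230). The choice holds. Next: robust cylinder fits.

```bash
cat >> h.py <<'E'
from scipy.optimize import least_squares
def cyl(W,c0,yaw,z,L,tol=.012):
    "fit horizontal cylinder r=15mm; returns centre, yaw, rms, n"
    P=W.reshape(-1,3); P=P[np.isfinite(P).all(1)]
    x=np.array([0,yaw,z]); c0=np.array(c0,float); cc=c0.copy()
    for it in range(4):
        t=np.array([np.cos(x[1]),np.sin(x[1])]); n=np.array([-t[1],t[0]])
        d=P[:,:2]-cc; a=d@t; b=d@n-x[0]; r=np.hypot(b,P[:,2]-x[2])
        m=(abs(a)<L/2+.02)&(abs(r-.015)<tol)&(P[:,2]>x[2]+.003)
        Q=P[m&(abs(a)<L/2-.01)]
        def f(p):
            t=np.array([np.cos(p[1]),np.sin(p[1])]); n=np.array([-t[1],t[0]])
            return np.hypot((Q[:,:2]-cc)@n-p[0],Q[:,2]-p[2])-.015
        s=least_squares(f,x,loss='soft_l1',f_scale=.001); x=s.x; tol=max(.004,tol*.7)
        core=m&(abs(b)<.008)&(P[:,2]>x[2]+.008); e=a[core]; lo,hi=np.percentile(e,[.5,99.5])
        t=np.array([np.cos(x[1]),np.sin(x[1])]); n=np.array([-t[1],t[0]])
        cc=cc+x[0]*n+t*(lo+hi)/2; x[0]=0
    return np.r_[cc,x[2]].round(4),np.degrees(x[1]).round(2),'len',round(hi-lo,4),'rms',np.sqrt((f(x)**2).mean()).round(4),len(Q)
E
python3 - <<'E'
from h import *
W=np.load('top0.npy')
print('long',cyl(W,(.579,.251),-.2,.06,.15))
print('spare',cyl(W,(.567,.172),-.2,.06,.104))
print('short',cyl(W,(.533,-.233),.07,.1,.104))
E
```

```text
long (array([0.5803, 0.255 , 0.0611]), np.float64(-9.14), 'len', np.float64(0.149), 'rms', np.float64(0.0017), 302)
spare (array([0.5663, 0.1725, 0.0607]), np.float64(-8.74), 'len', np.float64(0.1037), 'rms', np.float64(0.0018), 204)
short (array([ 0.5356, -0.2364,  0.1004]), np.float64(5.0), 'len', np.float64(0.1023), 'rms', np.float64(0.0018), 229)
```

```bash
cat >> h.py <<'E'
def go(x,y,z,yaw):
    "rows needed to bring TCP to world pos with tool down and tool x along yaw (mod 180), deg"
    s=robot.sense(); p=np.array(s['eef_pos']); M=R.from_rotvec(s['tcp_rot']).as_matrix()
    best=None
    for k in (0,180):
        a=np.radians(yaw+k); T=np.array([[np.cos(a),np.sin(a),0],[np.sin(a),-np.cos(a),0],[0,0,-1]]).T
        T=np.column_stack([[np.cos(a),np.sin(a),0],[np.sin(a),-np.cos(a),0],[0,0,-1]])
        rv=R.from_matrix(M.T@T).as_rotvec()
        if best is None or np.linalg.norm(rv)<np.linalg.norm(best): best=rv
    print('turn',best.round(3),'shift',(M.T@(np.array([x,y,z])-p)/.04).round(3),'| pos',p.round(4),'F',np.round(s['force'],1),'open',round(float(s['opening']),4),'t',round(float(s['time_s']),2))
E
python3 -c "
from h import *
go(.536,-.236,.25,5)"
```

```text
turn [-0.001 -0.    -0.31 ] shift [-14.372 -18.411  -0.46 ] | pos [0.138  0.6092 0.2307] F [ 0.4 -1.2 -0.1] open 0.0852 t 0.1
```

```bash
python3 -m crank '[[[0,0,-0.3],[-14.4,-18.4,-0.7],1],[[0,0,-0.3],[-14.4,-18.4,-0.7],1],[[0,0,-0.3],[-14.4,-18.4,-0.7],1],[[0,0,-0.3],[-14.4,-18.4,-0.7],1],[[0,0,-0.3],[-14.4,-18.4,-0.7],1],[[0,0,-0.3],[-14.4,-18.4,-0.7],1],[[0,0,-0.3],[-14.4,-18.4,-0.7],1],[[0,0,-0.3],[-14.4,-18.4,-0.7],1],[[0,0,-0.3],[-14.4,-18.4,-0.7],1],[[0,0,-0.3],[-14.4,-18.4,-0.7],1]]' 40; python3 -c "
from h import *
go(.536,-.236,.25,5)"
```

```text
time_s: 0.93
eef_pos: [0.3162, 0.2309, 0.2438]
tcp_rot: [0.121, -3.139, -0.0]
force: [2.2, -0.0, -0.4]
opening: 0.0856
gripper_force: 0.0
turn [ 0.   -0.   -0.01] shift [ -4.578 -12.062  -0.158] | pos [0.3162 0.2309 0.2438] F [ 2.2 -0.  -0.4] open 0.0856 t 0.93
```

```bash
python3 -m crank '[[[0,0,-0.01],[-4.5,-12,0],1],[[0,0,-0.01],[-4.5,-12,0],1],[[0,0,-0.01],[-4.5,-12,0],1],[[0,0,-0.01],[-4.5,-12,0],1],[[0,0,-0.01],[-4.5,-12,0],1],[[0,0,-0.01],[-4.5,-12,0],1],[[0,0,-0.01],[-4.5,-12,0],1],[[0,0,-0.01],[-4.5,-12,0],1],[[0,0,-0.01],[-4.5,-12,0],1],[[0,0,-0.01],[-4.5,-12,0],1]]'; python3 -c "
from h import *
go(.536,-.236,.25,5)"
```

```text
time_s: 1.77
eef_pos: [0.4923, -0.1467, 0.2438]
tcp_rot: [-0.138, 3.138, -0.0]
force: [0.5, 2.3, 0.2]
opening: 0.0855
gripper_force: 0.0
turn [-0.     0.     0.001] shift [-0.891 -2.321 -0.154] | pos [ 0.4923 -0.1467  0.2438] F [0.5 2.3 0.2] open 0.0855 t 1.77
```

```bash
python3 -m crank '[[[0,0,0],[-0.85,-2.2,0],1],[[0,0,0],[-0.85,-2.2,0],1],[[0,0,0],[-0.85,-2.2,0],1],[[0,0,0],[-0.85,-2.2,0],1],[[0,0,0],[-0.85,-2.2,0],1]]'; python3 -c "
from h import *
c=cap('wrist','wrist1.png'); W=world(c); np.save('w1.npy',W)
print(np.linalg.inv(c['view'])[:3,3])
print(cyl(W,(.536,-.236),.087,.1,.104))
go(.536,-.236,.25,5)"
```

```text
time_s: 2.18
eef_pos: [0.5331, -0.2298, 0.2432]
tcp_rot: [0.135, -3.137, 0.0]
force: [-0.3, 0.6, 0.7]
opening: 0.0854
gripper_force: 0.0
[ 0.44959183 -0.23614313  0.38700725]
(array([ 0.5368, -0.2367,  0.1008]), np.float64(5.32), 'len', np.float64(0.1039), 'rms', np.float64(0.0006), 3325)
turn [ 0.    -0.001 -0.   ] shift [-0.056 -0.183 -0.165] | pos [ 0.5331 -0.2289  0.2434] F [ 0.2 -1.  -0.5] open 0.0855 t 2.23
```

View pics/wrist1.png

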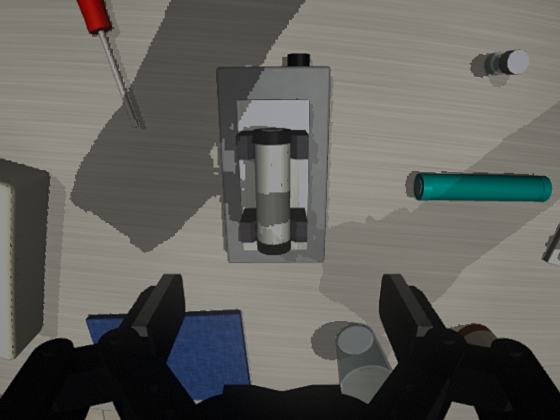

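The wrist picture shows the short cell at (273,190) between the dark supports at (262,143) and (262,222), with the plate beneath. Next I'll measure the seat from the supports.

Run:
```python
from h import *
W=np.load('w1.npy').reshape(-1,3); c=np.array([.5368,-.2367]); a=np.radians(5.32)
t=np.array([np.cos(a),np.sin(a)]); n=np.array([-t[1],t[0]])
A=(W[:,:2]-c)@t; B=(W[:,:2]-c)@n; z=W[:,2]
m=(abs(A)<.09)&(abs(B)<.05)
for nm,mm in (('sup',m&(abs(B)>.02)&(z>.088)&(z<.104)),('plate',m&(z>.055)&(z<.064))):
    print(nm,mm.sum(),'A',np.percentile(A[mm],[0,1,99,100]).round(4),'B',np.percentile(B[mm],[0,1,99,100]).round(4))
s=m&(abs(B)>.018)&(z>.094)&(z<.103)
print(np.histogram(A[s],bins=np.arange(-.06,.061,.004)))
print('B+',B[s&(B>0)].max(),'B-',B[s&(B<0)].min())
g=cv2.minAreaRect((np.c_[A,B][(abs(z-.034)<.003)&(abs(A)<.2)&(abs(B)<.12)]*1000).astype(np.float32)); print('base',g)
```

```text
sup 1180 A [-0.0472 -0.0471  0.0478  0.0488] B [-0.0302 -0.0299  0.0299  0.0301]
plate 4106 A [-0.0746 -0.0744  0.0735  0.0757] B [-0.0332 -0.0326  0.0325  0.0332]
(array([  0,   0,   0, 139, 141, 143, 145, 139,  14,   0,   0,   0,   0,
         0,   0,   0,   0,   0,   0,   0,   0,   3, 156, 118, 106, 108,
       104,  10,   0,   0]), array([-6.00000000e-02, -5.60000000e-02, -5.20000000e-02, -4.80000000e-02,
       -4.40000000e-02, -4.00000000e-02, -3.60000000e-02, -3.20000000e-02,
       -2.80000000e-02, -2.40000000e-02, -2.00000000e-02, -1.60000000e-02,
       -1.20000000e-02, -8.00000000e-03, -4.00000000e-03,  5.55111512e-17,
        4.00000000e-03,  8.00000000e-03,  1.20000000e-02,  1.60000000e-02,
        2.00000000e-02,  2.40000000e-02,  2.80000000e-02,  3.20000000e-02,
        3.60000000e-02,  4.00000000e-02,  4.40000000e-02,  4.80000000e-02,
        5.20000000e-02,  5.60000000e-02,  6.00000000e-02]))
B+ 0.030063494464645114 B- -0.030199598223881994
base ((-4.126319885253906, -0.032505035400390625), (110.66275787353516, 218.40895080566406), 89.83247375488281)
```

```bash
python3 -c "
from h import *
go(.5368,-.2367,.083,5.3)"
```

```text
turn [ 0.    -0.001 -0.005] shift [-0.078 -0.204  4.01 ] | pos [ 0.5331 -0.2289  0.2434] F [ 0.2 -1.  -0.5] open 0.0855 t 2.23
```

```bash
python3 -m crank '[[[0,0,-0.005],[-0.08,-0.2,1],1],[[0,0,-0.005],[-0.08,-0.2,2],1],[[0,0,-0.005],[-0.08,-0.2,2],1],[[0,0,-0.005],[-0.08,-0.2,2],1]]'; python3 -c "
from h import *
for i in range(1): go(.5368,-.2367,.082,5.3)"
```

```text
time_s: 2.57
eef_pos: [0.5366, -0.2358, 0.1636]
tcp_rot: [0.146, -3.135, -0.002]
force: [0.9, 0.1, 0.2]
opening: 0.0854
gripper_force: 0.0
turn [ 0.001 -0.003  0.001] shift [-0.01  -0.025  2.039] | pos [ 0.5366 -0.2358  0.1636] F [0.9 0.1 0.2] open 0.0854 t 2.57
```

```bash
python3 -m crank '[[[0,0,0],[-0.01,-0.025,1],1],[[0,0,0],[-0.01,-0.025,1.8],1],[[0,0,0],[-0.01,-0.025,2.03],1],[[0,0,0],[-0.01,-0.025,2.03],-1],[[0,0,0],[-0.01,-0.025,2.03],-1],[[0,0,0],[-0.01,-0.025,2.03],-1],[[0,0,0],[-0.01,-0.025,2.03],-1],[[0,0,0],[-0.01,-0.025,2.03],-1],[[0,0,0],[-0.01,-0.025,2.03],-1],[[0,0,0],[-0.01,-0.025,2.03],-1]]' 30
```

```text
time_s: 3.4
eef_pos: [0.5386, -0.2376, 0.0835]
tcp_rot: [-0.146, 3.137, 0.0]
force: [1.8, 4.9, 5.1]
opening: 0.0291
gripper_force: 33.0
```

```bash
python3 -c "
from h import *
go(.594,.338,.25,-9.2)"
```

```text
turn [0.    0.001 0.253] shift [-2.72  14.201 -4.157] | pos [ 0.5386 -0.2376  0.0835] F [1.8 4.9 5.1] open 0.0291 t 3.4
```

```bash
python3 -m crank '[[[0,0,0],[0,0,-0.4],-1],[[0,0,0],[0,0,-1.2],-1],[[0,0,0],[0,0,-2.2],-1],[[0,0,0],[0,0,-3.2],-1],[[0,0,0.05],[-0.2,1,-3.3],-1],[[0,0,0.1],[-0.4,2,-3.4],-1],[[0,0,0.15],[-0.6,3,-3.4],-1],[[0,0,0.2],[-0.8,4,-3.4],-1],[[0,0,0.25],[-1,5,-3.4],-1],[[0,0,0.25],[-1.2,6,-3.4],-1]]'; python3 -c "
from h import *
go(.588,.30,.22,-9.2)"
```

```text
time_s: 4.23
eef_pos: [0.5633, 0.007, 0.2189]
tcp_rot: [0.254, 3.131, -0.0]
force: [1.7, -0.3, -1.8]
opening: 0.0288
gripper_force: 32.5
turn [-0.     0.    -0.001] shift [ 0.569  7.329 -0.03 ] | pos [0.5633 0.007  0.2189] F [ 1.7 -0.3 -1.8] open 0.0288 t 4.23
```

```bash
python3 -m crank '[[[0,0,0],[0.1,1,0],-1],[[0,0,0],[0.2,2,0],-1],[[0,0,0],[0.3,3,0],-1],[[0,0,0],[0.4,4,0],-1],[[0,0,0],[0.5,5,0],-1],[[0,0,0],[0.5,6,0],-1],[[0,0,0],[0.5,6,0],-1],[[0,0,0],[0.5,6,0],-1]]'
python3 - <<'E'
from h import *
c=cap('wrist','wrist2.png'); W=world(c); np.save('w2.npy',W)
print(cyl(W,(.580,.255),-.16,.06,.15))
print(cyl(W,(.5663,.1725),-.16,.06,.104))
go(.594,.338,.22,-9.2)
E
```

```text
time_s: 4.9
eef_pos: [0.5811, 0.2477, 0.218]
tcp_rot: [-0.242, -3.132, 0.001]
force: [-0.4, -1.6, -1.4]
opening: 0.0289
gripper_force: 32.4
(array([0.5316, 0.2629, 0.0609]), np.float64(-9.13), 'len', np.float64(0.0528), 'rms', np.float64(0.0006), 2345)
(array([0.5665, 0.1724, 0.0609]), np.float64(-9.3), 'len', np.float64(0.1043), 'rms', np.float64(0.0006), 3042)
turn [-0.001  0.     0.004] shift [ 0.05   2.331 -0.046] | pos [0.5814 0.2456 0.2183] F [-0.  -1.7 -1.2] open 0.0289 t 4.95
```

View pics/wrist2.png

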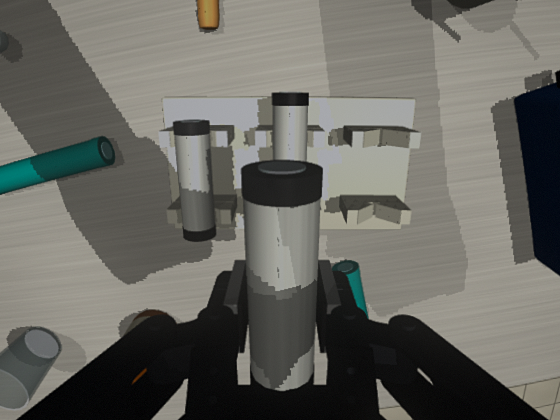

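The picture shows the held cell at (283,270), the spare at (197,180), the long cell partly hidden at (290,120), and the free nest's saddles at (380,137) and (375,208).

Run:
```python
from h import *
W=np.load('w2.npy'); P=W.reshape(-1,3); c=np.array([.594,.338]); a=np.radians(-9.2)
t=np.array([np.cos(a),np.sin(a)]); n=np.array([-t[1],t[0]])
A=(P[:,:2]-c)@t; B=(P[:,:2]-c)@n; z=P[:,2]
m=(abs(A)<.07)&(abs(B)<.04)&(z<.08)
top=m&(z>.052)&(z<.062)
print('A hist',np.histogram(A[top],bins=np.arange(-.056,.057,.004))[0]); 
for s in (-1,1):
    q=top&(A*s>0); print(s,'A',np.percentile(A[q],[1,99]).round(4),'B',np.percentile(B[q],[0.5,99.5]).round(4))
    q=m&(A*s>0)&(abs(A)>.028)&(abs(A)<.044)&(z>.02)&(z<.056)
    L=q&(B<-.004); Rr=q&(B>.004)
    # z = |B-b0| + z0 on 45deg flanks
    l=np.median(z[L]+B[L]); r=np.median(z[Rr]-B[Rr]); print('  b0',((l-r)/2).round(4),'z0',((l+r)/2).round(4),L.sum(),Rr.sum())
print('base edges', [np.percentile(x,[.5,99.5]).round(4) for x in (lambda q:(A[q],B[q]))((abs(z-.01)<.003)&(abs(A)<.1)&(B>-.22)&(B<.08))])
# held cell
print('held',cyl(W,(.5811,.2465),-.16,.237,.104))
```

```text
A hist [  0   0  59 200 190 183  61   0   0   0   0   0   0   0   0   0   0   0
   0   0 120 166 163 154  38   0   0   0]
-1 A [-0.0449 -0.0309] B [-0.0298  0.0301]
  b0 -0.0003 z0 0.0393 254 266
1 A [0.0265 0.0408] B [-0.0299  0.0306]
  b0 0.0 z0 0.0397 196 207
base edges [array([-0.0715,  0.0666]), array([-0.2076,  0.0396])]
held (array([0.5741, 0.2497, 0.2335]), np.float64(-8.72), 'len', np.float64(0.0944), 'rms', np.float64(0.0006), 13411)
```

```bash
python3 -m crank '[[[0,0,0.003],[0.03,0.8,0],-1],[[0,0,0.003],[0.05,1.6,0],-1],[[0,0,0.003],[0.05,2.3,0.5],-1],[[0,0,0.003],[0.05,2.3,1.3],-1],[[0,0,0.003],[0.05,2.3,2.1],-1],[[0,0,0.003],[0.05,2.3,2.8],-1],[[0,0,0.003],[0.05,2.3,2.8],-1],[[0,0,0.003],[0.05,2.3,2.8],-1]]'; python3 -c "
from h import *
go(.594,.338,.0445,-9.2)"
```

```text
time_s: 5.62
eef_pos: [0.5941, 0.335, 0.1065]
tcp_rot: [-0.255, -3.13, 0.003]
force: [-0.4, -0.6, 0.0]
opening: 0.0289
gripper_force: 32.3
turn [-0.002 -0.001 -0.002] shift [0.014 0.077 1.549] | pos [0.5941 0.335  0.1065] F [-0.4 -0.6  0. ] open 0.0289 t 5.62
```

```bash
python3 -m crank '[[[0,0,0],[0.01,0.05,0.5],-1],[[0,0,0],[0.01,0.05,1],-1],[[0,0,0],[0.01,0.05,1.3],-1],[[0,0,0],[0.01,0.05,1.45],-1],[[0,0,0],[0.01,0.05,1.5],-1],[[0,0,0],[0.01,0.05,1.5],-1],[[0,0,0],[0.01,0.05,1.5],-1]]'; python3 -c "
from h import *
go(.594,.338,.0435,-9.2)"
```

```text
time_s: 6.2
eef_pos: [0.5946, 0.3388, 0.0479]
tcp_rot: [0.252, 3.13, 0.001]
force: [0.4, -0.4, -1.6]
opening: 0.029
gripper_force: 32.4
turn [ 0.001  0.001 -0.   ] shift [ 0.011 -0.022  0.11 ] | pos [0.5946 0.3388 0.0479] F [ 0.4 -0.4 -1.6] open 0.029 t 6.2
```

```bash
python3 -m crank '[[[0,0,0],[0,0,0.05],-1],[[0,0,0],[0,0,0.09],-1],[[0,0,0],[0,0,0.09],-1]]'; python3 -m crank '[[[0,0,0],[0,0,0],-0.2],[[0,0,0],[0,0,0],-0.1],[[0,0,0],[0,0,0],0],[[0,0,0],[0,0,0],0.3],[[0,0,0],[0,0,0],0.4],[[0,0,0],[0,0,-1],0.4],[[0,0,0],[0,0,-2],0.4],[[0,0,0],[0,0,-3],0.4],[[0,0,0],[0,0,-4.2],0.4],[[0,0,0],[0,0,-4.2],0.4]]'
python3 - <<'E'
from h import *
c=cap('wrist'); W=world(c)
print('short',cyl(W,(.592,.338),-.16,.06,.104), 'nest (.5919,.3383)')
print('long',cyl(W,(.580,.255),-.16,.06,.15))
go(.580,.255,.15,-9.2)
E
```

```text
time_s: 6.45
eef_pos: [0.5949, 0.3381, 0.0454]
tcp_rot: [0.253, 3.13, 0.001]
force: [-7.3, -7.1, 20.7]
opening: 0.029
gripper_force: 35.2
time_s: 7.28
eef_pos: [0.5963, 0.3394, 0.2185]
tcp_rot: [0.252, 3.124, 0.008]
force: [1.1, -0.5, 0.4]
opening: 0.0596
gripper_force: 0.0
short (array([0.5926, 0.3382, 0.0607]), np.float64(-8.94), 'len', np.float64(0.1038), 'rms', np.float64(0.0006), 3063) nest (.5919,.3383)
long (array([0.5797, 0.2554, 0.0609]), np.float64(-8.91), 'len', np.float64(0.1495), 'rms', np.float64(0.0006), 4787)
turn [ 0.005  0.005 -0.   ] shift [ 0.061 -2.154  1.653] | pos [0.5958 0.3394 0.2166] F [ 0.8 -0.  -0.1] open 0.0595 t 7.33
```

```bash
python3 -m crank '[[[0.005,0.005,0],[0.05,-0.8,0],0.5],[[0.005,0.005,0],[0.06,-1.6,0.4],0.5],[[0.005,0.005,0],[0.06,-2.15,1.2],0.5],[[0.005,0.005,0],[0.06,-2.15,2],0.5],[[0.005,0.005,0],[0.06,-2.15,2.5],0.5],[[0.005,0.005,0],[0.06,-2.15,2.5],0.5],[[0.005,0.005,0],[0.06,-2.15,2.5],0.5]]'; python3 -c "
from h import *
go(.5797,.2554,.044,-9)"
```

```text
time_s: 7.92
eef_pos: [0.5775, 0.254, 0.1105]
tcp_rot: [-0.252, -3.125, 0.009]
force: [0.2, 0.6, 1.1]
opening: 0.0644
gripper_force: 0.0
turn [-0.006 -0.006 -0.004] shift [-0.059  0.054  1.663] | pos [0.5775 0.254  0.1105] F [0.2 0.6 1.1] open 0.0644 t 7.92
```

```bash
python3 -m crank '[[[-0.005,-0.005,0],[-0.05,0.04,0.8],0.5],[[-0.005,-0.005,0],[-0.05,0.04,1.5],0.5],[[-0.005,-0.005,0],[-0.05,0.04,1.66],0.5],[[-0.005,-0.005,0],[-0.05,0.04,1.66],-1],[[-0.005,-0.005,0],[-0.05,0.04,1.66],-1],[[-0.005,-0.005,0],[-0.05,0.04,1.66],-1],[[-0.005,-0.005,0],[-0.05,0.04,1.66],-1],[[-0.005,-0.005,0],[-0.05,0.04,1.66],-1],[[-0.005,-0.005,0],[-0.05,0.04,1.66],-1],[[-0.005,-0.005,0],[-0.05,0.04,1.66],-1]]' 40; python3 -c "
from h import *
go(.5797,.2554,.044,-9)"
```

```text
time_s: 8.75
eef_pos: [0.5806, 0.2544, 0.0469]
tcp_rot: [0.253, 3.129, 0.0]
force: [-3.6, -6.8, 6.7]
opening: 0.0289
gripper_force: 38.9
turn [ 0.     0.002 -0.004] shift [0.027 0.021 0.073] | pos [0.5806 0.2544 0.0469] F [-3.6 -6.8  6.7] open 0.0289 t 8.75
```

```bash
python3 -m crank '[[[0,0,0],[0,0,-0.4],-1],[[0,0,0],[0,0,-1.2],-1],[[0,0,0],[0,0,-2.2],-1],[[0,0,0],[0,0,-3.2],-1],[[0,0,0],[0,0,-4.2],-1],[[0,0,0],[0,-1,-4.3],-1],[[0,0,0],[0,-2,-4.3],-1],[[0,0,0],[0,-3,-4.3],-1],[[0,0,0],[0,-4,-4.3],-1],[[0,0,0],[0,-5,-4.3],-1]]'; python3 -c "
from h import *
go(.538,-.2366,.22,5.3)"
```

```text
time_s: 9.58
eef_pos: [0.5472, 0.056, 0.2183]
tcp_rot: [0.252, 3.13, 0.002]
force: [2.0, -0.5, -1.8]
opening: 0.0288
gripper_force: 40.3
turn [ 0.001  0.002 -0.253] shift [-0.944 -7.256 -0.051] | pos [0.5472 0.056  0.2183] F [ 2.  -0.5 -1.8] open 0.0288 t 9.58
```

```bash
python3 -m crank '[[[0,0,-0.05],[-0.15,-1,0],-1],[[0,0,-0.1],[-0.3,-2,0],-1],[[0,0,-0.15],[-0.45,-3,0],-1],[[0,0,-0.2],[-0.6,-4,0],-1],[[0,0,-0.25],[-0.75,-5,0],-1],[[0,0,-0.25],[-0.9,-6,0],-1],[[0,0,-0.25],[-0.94,-7,0],-1],[[0,0,-0.25],[-0.94,-7.22,0],-1],[[0,0,-0.25],[-0.94,-7.22,0],-1],[[0,0,-0.25],[-0.94,-7.22,0],-1]]'
python3 - <<'E'
from h import *
c=cap('wrist','wrist3.png'); W=world(c); s=robot.sense(); p=s['eef_pos']
print('held',cyl(W,p[:2],.093,p[2]+.016,.15))
print('spt',W[150,:].shape)
go(.538,-.2366,.13,5.3)
E
```

```text
time_s: 10.42
eef_pos: [0.5384, -0.234, 0.2179]
tcp_rot: [-0.137, 3.137, -0.0]
force: [0.1, 0.4, -2.4]
opening: 0.0286
gripper_force: 40.3
held (array([ 0.5213, -0.2348,  0.2316]), np.float64(5.28), 'len', np.float64(0.1179), 'rms', np.float64(0.0006), 20576)
spt (560, 3)
turn [ 0.     0.001 -0.003] shift [ 0.029 -0.091  2.19 ] | pos [ 0.5387 -0.2329  0.2176] F [-0.2  0.7 -2.7] open 0.0289 t 10.47
```

```bash
python3 -m crank '[[[0,0,-0.003],[0.02,-0.08,0.7],-1],[[0,0,-0.003],[0.02,-0.08,1.5],-1],[[0,0,-0.003],[0.02,-0.08,2.3],-1],[[0,0,-0.003],[0.02,-0.08,2.8],-1],[[0,0,-0.003],[0.02,-0.08,3.0],-1],[[0,0,-0.003],[0.02,-0.08,3.0],-1],[[0,0,-0.003],[0.02,-0.08,3.0],-1]]'; python3 -c "
from h import *
go(.538,-.2366,.088,5.3)"
```

```text
time_s: 11.05
eef_pos: [0.5387, -0.2362, 0.0977]
tcp_rot: [-0.146, 3.137, -0.001]
force: [0.0, -0.3, -1.6]
opening: 0.0287
gripper_force: 40.3
turn [-0.     0.001  0.001] shift [ 0.018 -0.007  0.244] | pos [ 0.5387 -0.2362  0.0977] F [ 0.  -0.3 -1.6] open 0.0287 t 11.05
```

```bash
python3 -m crank '[[[0,0,0],[0.01,-0.01,0.1],-1],[[0,0,0],[0.01,-0.01,0.18],-1],[[0,0,0],[0.01,-0.01,0.24],-1],[[0,0,0],[0.01,-0.01,0.24],-1],[[0,0,0],[0.01,-0.01,0.24],-1]]'; python3 -m crank '[[[0,0,0],[0,0,0],-0.2],[[0,0,0],[0,0,0],-0.1],[[0,0,0],[0,0,0],0],[[0,0,0],[0,0,0],0.3],[[0,0,0],[0,0,0],0.4],[[0,0,0],[0,0,-0.8],0.4],[[0,0,0],[0,0,-1.6],0.4],[[0,0,0],[0,0,-2.4],0],[[0,0,0],[0,0,-3.2],-1],[[0,0,0],[0,0,-3.2],-1]]'
python3 - <<'E'
from h import *
c=cap('wrist','wrist4.png'); W=world(c)
print('long',cyl(W,(.5368,-.2367),.093,.1,.15),'seat (.5368,-.2367)')
go(.5368,-.2367,.119,5.3)
E
```

```text
time_s: 11.47
eef_pos: [0.5377, -0.2372, 0.0873]
tcp_rot: [-0.145, 3.138, -0.0]
force: [0.2, -0.2, -1.9]
opening: 0.0286
gripper_force: 40.4
time_s: 12.3
eef_pos: [0.5394, -0.2384, 0.2208]
tcp_rot: [-0.144, 3.131, -0.004]
force: [0.5, -0.9, 0.3]
opening: 0.0238
gripper_force: 0.0
long (array([ 0.5366, -0.2367,  0.1008]), np.float64(5.31), 'len', np.float64(0.1496), 'rms', np.float64(0.0005), 6123) seat (.5368,-.2367)
turn [-0.002  0.005 -0.   ] shift [0.059 0.033 2.475] | pos [ 0.5388 -0.2377  0.218 ] F [ 0.1 -0.1 -0.5] open 0.0165 t 12.35
```

```bash
python3 -m crank '[[[0,0,0],[0.04,0.03,0.8],-1],[[0,0,0],[0.04,0.03,1.6],-1],[[0,0,0],[0.04,0.03,2.2],-1],[[0,0,0],[0.04,0.03,2.35],-1],[[0,0,0],[0.04,0.03,2.35],-1],[[0,0,0],[0.04,0.03,2.35],-1]]'; python3 -c "
from h import *
go(.5368,-.2367,.108,5.3)"
```

```text
time_s: 12.85
eef_pos: [0.536, -0.2364, 0.1216]
tcp_rot: [-0.144, 3.138, -0.001]
force: [0.0, 0.3, 0.7]
opening: 0.0
gripper_force: 0.0
turn [-0.    -0.    -0.001] shift [-0.019 -0.008  0.341] | pos [ 0.536  -0.2364  0.1216] F [0.  0.3 0.7] open 0.0 t 12.85
```

```bash
python3 -m crank '[[[0,0,0],[0,0,0.08],-1],[[0,0,0],[0,0,0.14],-1],[[0,0,0],[0,0,0.2],-1],[[0,0,0],[0,0,0.2],-1]]';python3 -m crank '[[[0,0,0],[0,0,0.05],-1],[[0,0,0],[0,0,0.1],-1],[[0,0,0],[0,0,0.1],-1],[[0,0,0],[0,0,0.1],-1]]'; python3 -c "
from h import *
go(.5368,-.2367,.108,5.3)
c=cap('wrist'); W=world(c); print(cyl(W,(.5368,-.2367),.093,.096,.15)); go(.5368,-.2367,.108,5.3)"
```

```text
time_s: 13.18
eef_pos: [0.5364, -0.2362, 0.1134]
tcp_rot: [-0.145, 3.137, -0.001]
force: [2.6, 0.8, 4.2]
opening: 0.0001
gripper_force: 1.8
time_s: 13.52
eef_pos: [0.5363, -0.2361, 0.1093]
tcp_rot: [-0.145, 3.137, -0.001]
force: [2.2, -0.5, 5.5]
opening: 0.0002
gripper_force: 3.0
turn [-0.     0.001 -0.   ] shift [-0.01  -0.015  0.033] | pos [ 0.5363 -0.2361  0.1093] F [ 2.2 -0.5  5.5] open 0.0002 t 13.52
(array([ 0.5348, -0.2368,  0.0951]), np.float64(5.29), 'len', np.float64(0.1466), 'rms', np.float64(0.0005), 8800)
turn [-0.001  0.001 -0.   ] shift [-0.009 -0.014  0.034] | pos [ 0.5364 -0.2362  0.1094] F [ 1.8 -0.2  6.2] open -0.0001 t 13.57
```

```bash
python3 -m crank '[[[0,0,0],[0,0,0.035],-1],[[0,0,0],[0,0,0.035],-1],[[0,0,0],[0,0,0.035],-1],[[0,0,0],[0,0,0.035],-1],[[0,0,0],[0,0,0.035],-1],[[0,0,0],[0,0,0.035],-1]]'
python3 - <<'E'
from h import *
c=cap('wrist','wrist5.png'); W=world(c); print(cyl(W,(.5368,-.2367),.093,.094,.15)); go(.5368,-.2367,.108,5.3)
t=world(cap('top','top5.png')); print('short',cyl(t,(.592,.338),-.16,.06,.104)); print('spare',cyl(t,(.5663,.1725),-.16,.06,.104))
E
```

```text
time_s: 14.07
eef_pos: [0.5364, -0.2362, 0.1081]
tcp_rot: [-0.145, 3.137, -0.001]
force: [1.5, 1.0, 6.1]
opening: -0.0003
gripper_force: 3.4
(array([ 0.5348, -0.2368,  0.0939]), np.float64(5.3), 'len', np.float64(0.1466), 'rms', np.float64(0.0005), 8800)
turn [-0.001  0.001 -0.   ] shift [-0.009 -0.014  0.001] | pos [ 0.5364 -0.2362  0.108 ] F [ 1.4 -0.9  6. ] open 0.0004 t 14.12
short (array([0.5925, 0.3382, 0.0608]), np.float64(-9.44), 'len', np.float64(0.1043), 'rms', np.float64(0.0017), 201)
spare (array([0.567 , 0.1721, 0.0609]), np.float64(-9.47), 'len', np.float64(0.1046), 'rms', np.float64(0.0018), 195)
```

View pics/wrist5.png

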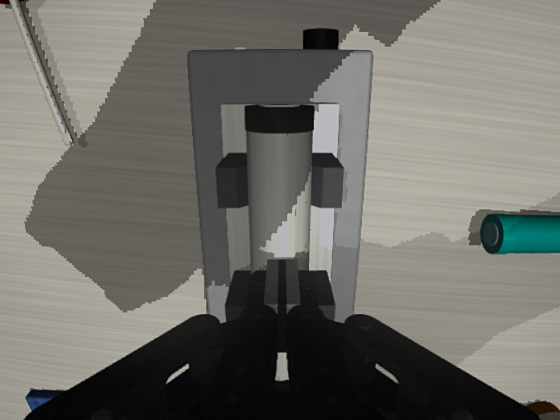

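View pics/top5.png

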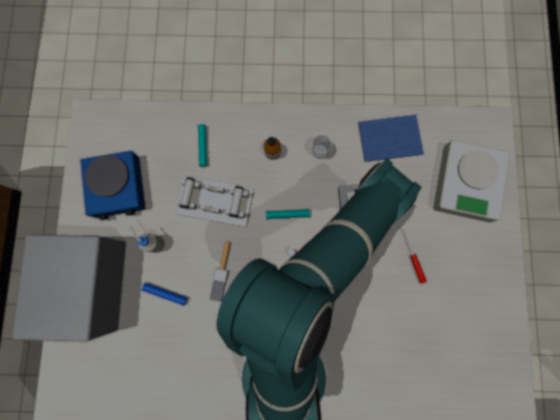

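The cell is down 6.9 mm (axis 0.1008 to 0.0939 m), pressed at its middle at (282,270) and lying evenly on both supports. In the top view the short cells are in the outer nests at (187,192) and (240,203), and the bystanders look unmoved. I'm handing in.

```bash
python3 -c "
from cell import robot
print(robot.job_done())"
```

```text
the job is handed in; nothing more can be done
None
```

The job is handed in: the short cell lies centred in the free rack nest, and the long cell is seated in the V-block and held pressed down about 7 mm, mid-travel, at about 14 s.

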